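# Peel a setter's tray off its stuck stack and present it over the case

### The arm

A 6-joint arm with a two-finger parallel gripper is mounted at the origin on the work surface. World frame = base frame: x ahead of the robot, y to its left, z up, the work surface at z = 0. Lengths are in mm, angles in rad, forces in N, time in s.
With the tool pointing down it reaches from about 400 to 925 mm from the base axis. Payload 12.5 kg.
Tool frame: the origin (TCP) lies on the mounting face of the last link; the fingertips stand 190 mm ahead of it and the grasp point (between the pads) lies 171 mm ahead of it; z points along the fingers, y is the line along which they close (so a half turn about z gives the same grasp; the last joint's range is limited). The gripper opens to 95 mm and grips with 3 to 60 N. Pads are 20 mm wide; open, the fingers measure 119 mm over their backs; the gripper's body (75 mm by 180 mm) begins 59 mm behind the grasp point.
Start: joints at [-0.106, 0.491, 1.559, -0, 1.092, -0.106], TCP at [625, 0.023, 404.761] pointing down, gripper open.
Joint ranges: [-3.1, 3.1], [-0.84, 2.19], [0.05, 2.79], [-1.13, 4.28], [0.06, 2.93], [-2.69, 2.69]. Speed limits (rad/s): [2.22, 2.22, 2.79, 3.14, 3.14, 3.14].

### API

Orientations are given as [roll, pitch, yaw] about the fixed x, y, z axes, in that order (R = Rz(yaw) Ry(pitch) Rx(roll)).
In Python, from cell import * gives the robot as it stands.
- The arm moves only by the tool arm_command, never from a script. Its argument "rows" is a list that holds one entry, the list of rows, each a list of 7 numbers: the shift along the tool's x, y, z normalised to -1 to 1, where 1 is 0.15 m, then the turn, a rotation vector about the tool's x, y, z normalised to -1 to 1, where 1 is 360 degrees, then the opening, from -1 (shut) to 1 (fully open). A call has 1 to 10 rows; each row is the pose to reach, as a shift and turn from the pose commanded when the call began, along the tool's axes at that moment, turning the shorter way round; what a row does not reach only later rows make up. A row lasts 1/12 s, in which the tool goes at most 41.7 mm and 7.16 degrees, less where a joint would pass 70% of its speed; a pose out of reach is approached as far as the arm can. A call with a number of a shift or a turn outside -1 to 1 is refused whole. A call with a gripper value outside its range is refused whole. The fingers move at their own pace and stop on an object; the grip force is fixed at half the most. Time passes only in rows, so rows that repeat a pose let the fingers close. It gives the time, the measured TCP pose, the force, the opening and the grip force at its end, in the units of the state.
- state(): the state, without advancing time (a new reading comes with each control period).
- read_camera(name): name is "scene" or "side" or "wrist"; returns (picture, depth): 400x640x3 uint8, red, green, blue; 400x640 float32, mm along the optical axis (not along the pixel's ray), 0 where there is no reading.
- get_calibration(name): a dict with "camera_matrix" (3x3 intrinsics, pixels), "D" ([k1, k2, p1, p2, k3] as OpenCV has them; the pictures are not rectified), "position" and "orientation" of the camera in the world; the wrist camera has in their place "hand_eye" (4x4, takes a point from camera to tool coordinates, whose origin is the TCP and whose axes are the flange's). Camera axes: x right, y up, looking along -z (the intrinsics and any distortion apply to the point x, -y, -z); pixel columns grow to the right and rows downward; lengths in mm; the calibration is good to about 2 mm. A picture is of the moment at which its call begins: read the wrist's pose just before it. get_calibration takes no time and is no camera call.
- job_done(): hands the job in; it is judged then, once.
The state is a dict: "t": time; "joints": joint angles; "qvel": joint speeds; "tau": joint torques, N m; "eef_pos": TCP position; "tcp_rot": TCP orientation; "ft_force": force on the tool from outside, world axes, zero at the start; "moment": the same for the moment, N m; "opening": opening from 0.0 (shut) to 1.0 (fully open); "grip_force": force on a finger pad.
Only numpy, scipy, OpenCV 4.12 (cv2) and the standard library are available. Lean on these libraries where they do the work, as an engineer would, in place of code of your own. Each camera call takes 0.05 s, during which the arm holds its last target. There are 200 camera calls.

### The job

One of the three stacks holds trays of the middle size, the size that fits the recess in the wooden case. Peel only the top tray off that stack by its upright tab: raise the tabbed corner a good 2 cm first, while the opposite corner stays down in the stack, so that the tray breaks loose and the rest of the stack stays where it is. Then bring it level over the case, lined up with the recess (either way round) and about 10 cm above it, and finish while still holding it there, leaving everything else undisturbed.

Things in the scene. Friction and masses are not known exactly. Their poses are not given: they have to be found in the camera images.
- tray_middle: The tray to take, top of the middle stack. Pressed steel, rim 100 x 76 mm (long side along its x), walls flared 30 degrees, sheet 2.5 mm, 0.10 to 0.15 kg. Origin: centre of the underside at the soles of its four 9 mm feet, which stand on the floor of the tray below; inner floor 11.5 mm, rim 29 mm above the origin. An upright tab rises from its (+x, +y) corner.
- tab_middle (a point): Middle of the top edge of tray_middle's tab, 55 mm above the tray's origin and 59 mm from it horizontally, towards the (+x, +y) rim corner (0.65 rad from the tray's x axis). The tab is an upright flat steel plate 8 mm thick, 22 mm wide, 26 mm high above the rim; its broad faces are square to that diagonal, so fingers close along the diagonal.
- heel (a point): Sole of tray_middle's foot (8 x 8 mm) at the corner diagonally across from the tab, 40 mm horizontally from the tray's origin. The tray turns about this foot when its tabbed corner is raised; walls have 4 mm play sideways.
- heel_seat (a point): Place on the floor of the tray below where that foot stands (34.5 mm above the bench). 16 mm from here towards the tray's centre, hidden rubber jaws pinch a stud under tray_middle and hold it with about 7 to 10 N until the stud has risen 3.5 mm. Pulled straight up, the tray first lifts the whole stack along; turned up about the heel by 0.25 to 0.35 rad it comes free.
- stack_middle: The rest of the middle-sized stack, to be left in place: three trays like tray_middle but without upright tabs, stuck fast in one another, loose on the bench as one piece, about 0.45 to 0.55 kg. Origin: centre of the underside on the bench, axes as those of tray_middle; tray_middle's origin lies 34.5 mm above it.
- stack_small: Look-alike stack, leave alone: four trays of rim 80 x 60 mm, otherwise of the same shape, heights and tab corner as the middle stack. Origin: centre of the underside on the bench.
- stack_large: Look-alike stack, leave alone: four trays of rim 122 x 94 mm, otherwise of the same shape, heights and tab corner as the middle stack. Origin: centre of the underside on the bench.
- case: Dark wooden case fixed to the bench, 150 (x) x 126 (y) x 30 mm high, with a blue-lined rectangular recess of 104 x 80 mm, 22 mm deep, long side along its x, open upward. Origin: centre of the underside on the bench.
- recess (a point): Centre of the mouth of the case's recess, level with the case's top, 30 mm above the bench.
- jar: Bystander: amber glass jar with red cap, 56 mm across, 65 mm high. Origin: centre of the underside.
- hammer: Bystander: hammer lying flat, 220 mm long, beyond the case.
- block: Bystander: dark steel doming block, a 60 mm cube with a round hollow on top. Origin: centre of the underside.
There are look-alikes about, which are no part of the job. Leave any pink or yellow look-alike of the case alone.

How it is judged (in metres and radians):
On the way:
1. the tabbed corner of the middle tray is up about 12 mm or more (tray tilted over 0.12 rad) while the opposite foot is still within 15 mm of its seat; the stack below has stayed put (angle between tray_middle's own z axis and vertical above 0.12 rad and distance between heel and heel_seat below 0.015 m and contact force between the fingers and tray_middle above 0.5 N and distance of stack_middle from where it was at the start of the episode below 0.02 m and angle between stack_middle's own z axis and vertical below 0.1 rad), for 0.1 s.
At the end, for the whole second after the job is handed in: The middle tray is held still by the fingers, its centre within 25 mm of the recess centre, underside 50 to 160 mm above the case top, level within 0.17 rad, lined up within 0.2 rad (either way round); the rest of its stack upright within 20 mm of its start; case untouched by the tray (horizontal distance between tray_middle and recess below 0.025 m and height (world z) of tray_middle between 0.08 and 0.19 m and angle between tray_middle's own z axis and vertical below 0.17 rad and angle between the x axis of tray_middle and the x axis of case, either way round below 0.2 rad and contact force between the fingers and tray_middle above 1 N and contact force between tray_middle and case below 0.1 N and linear speed of tray_middle below 0.03 m/s and distance of stack_middle from where it was at the start of the episode below 0.02 m and angle between stack_middle's own z axis and vertical below 0.1 rad); the arm keeps its last pose, push and grip.
It fails at once if another stack, or a bystander, is shifted by more than 20 mm (distance of any of stack_small, stack_large, jar, hammer, block from where it was at the start of the episode above 0.02 m).
It fails at once if the rest of the middle stack is shifted or lifted by more than 30 mm (distance of stack_middle from where it was at the start of the episode above 0.03 m).
It also fails if it takes over 42 s, if anything falls off the work surface, if the arm or the gripper's body presses on something with over 40 N, if the wrist force passes 120 N, or if a joint passes its speed limit or range.

## Working session

There is one attempt and no reset: what is moved stays moved. The work goes in short steps, Python scripts to look and compute and a tool call to move; the robot and the scene stay as the last step left them, time stands still between calls to the robot, and variables do not carry over. Pictures are saved under pics/ and viewed, at most 10 in all, crops included, and the job is handed in when it is done.

Besides the shell and the picture viewer there is one more tool, called after ">>>" as name([rows], argument=value, ...), one row to a line, values as JSON. arm_command: Moves the arm, as the interface text tells. Its arguments: {"type":"object","properties":{"rows":{"type":"array","items":{"type":"array","items":{"type":"array","items":{"type":"number","minimum":-1,"maximum":1}}}}},"required":["rows"]}

```bash
ls; mkdir -p pics; cat > h.py <<'E'
from cell import *
import numpy as np, cv2
from scipy.spatial.transform import Rotation as R
def snap(n):
    s=state(); im,d=read_camera(n); c=get_calibration(n)
    K=np.array(c["camera_matrix"]);D=np.array(c["D"])
    F=np.diag([1,-1,-1,1.])
    if n=="wrist":
        T=np.eye(4);T[:3,:3]=R.from_euler('xyz',s["tcp_rot"]).as_matrix();T[:3,3]=s["eef_pos"]
        T=T@np.array(c["hand_eye"])@F
    else:
        T=np.eye(4);o=np.array(c["orientation"]);T[:3,:3]=o if o.shape==(3,3) else R.from_euler('xyz',o).as_matrix();T[:3,3]=c["position"];T=T@F
    return im,d,K,D,T
def cloud(d,K,D,T):
    h,w=d.shape;u,v=np.meshgrid(np.arange(w),np.arange(h))
    p=cv2.undistortPoints(np.stack([u,v],-1).reshape(-1,1,2).astype(float),K,D).reshape(h,w,2)
    P=np.dstack([p*d[...,None],d])@T[:3,:3].T+T[:3,3]
    P[d<=0]=np.nan
    return P
def save(n,im): cv2.imwrite('pics/'+n+'.png',im[...,::-1])
E
python3 - <<'E'
from h import *
print(state())
for n in ("scene","side","wrist"):
    im,d,K,D,T=snap(n); np.savez('/tmp/%s'%n,im=im,d=d,K=K,D=D,T=T)
    print(n,T.round(3).tolist(),K.tolist(),D,(d>0).mean()); save(n+'0',im)
E
```

```text
pics
{'t': 0.0, 'joints': array([-1.05618762e-01,  4.91570772e-01,  1.55946277e+00, -1.37009981e-05,
        1.09168217e+00, -1.05622317e-01]), 'qvel': array([ 0.00131223, -0.00097216, -0.00010134, -0.0007237 ,  0.00138702,
        0.00049845]), 'tau': array([-9.52334158e-04, -6.12640929e+01, -2.58175153e+01,  6.92750537e-02,
        4.83079045e-02, -1.38641695e-05]), 'eef_pos': array([6.24966547e+02, 1.35435168e-02, 4.04150074e+02]), 'tcp_rot': array([-3.14047458e+00, -1.06315155e-04,  1.57080615e+00]), 'ft_force': array([ 0.09548905, -0.81713329,  0.35941653]), 'moment': array([-0.01598889,  0.01356077,  0.0102512 ]), 'grip_force': 0.0, 'opening': 0.9990547034230765}
scene [[-0.632, 0.509, -0.585, 1237.431], [0.775, 0.43, -0.463, 515.97], [0.016, -0.746, -0.666, 932.884], [0.0, 0.0, 0.0, 1.0]] [[397.54034189481166, 0.0, 314.4112532263553], [0.0, 397.54034189481166, 199.78638198307488], [0.0, 0.0, 1.0]] [0.03486392 0.         0.         0.         0.        ] 0.99631640625
side [[1.0, -0.026, 0.003, 497.675], [-0.017, -0.566, 0.824, -1132.474], [-0.019, -0.824, -0.566, 811.689], [0.0, 0.0, 0.0, 1.0]] [[399.7607826861108, 0.0, 323.74298480536646], [0.0, 399.7607826861108, 195.98679204769877], [0.0, 0.0, 1.0]] [-0.08084373  0.          0.          0.          0.        ] 0.99569140625
wrist [[1.0, -0.001, -0.001, 624.939], [-0.001, -0.965, -0.261, 72.822], [-0.0, 0.261, -0.965, 383.917], [0.0, 0.0, 0.0, 1.0]] [[286.58088564473013, 0.0, 319.42985387310694], [0.0, 286.58088564473013, 201.50019773331198], [0.0, 0.0, 1.0]] [-0.00567965  0.          0.          0.          0.        ] 0.9958828125
```

View pics/scene0.png

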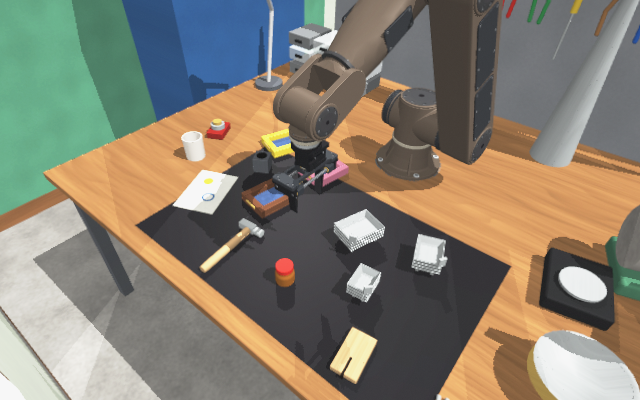

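View pics/side0.png

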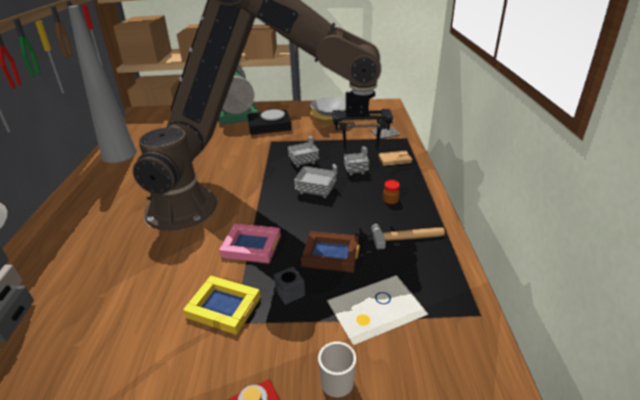

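The scene view shows stacks at about (358,229), (430,254) and (364,282), the dark case at (265,197), and the jar at (285,272). In the side view the stacks are at (316,180), (303,152) and (357,162), and the dark case is at (331,251). Next I fuse the depth into a top-down map to measure sizes.

```bash
python3 - <<'E'
from h import *
tops=[]
for n in ("scene","side","wrist"):
    z=np.load('/tmp/%s.npz'%n); P=cloud(z['d'],z['K'],z['D'],z['T']); im=z['im']
    m=(np.isfinite(P).all(-1))&(P[...,2]>12)&(P[...,2]<110)&(P[...,0]>330)&(P[...,0]<950)&(abs(P[...,1])<480)
    X=P[m];C=im[m]
    g=np.zeros((960,620),np.uint8); g[(X[:,1]+480).astype(int).clip(0,959),(X[:,0]-330).astype(int).clip(0,619)]=255
    g=cv2.dilate(g,np.ones((7,7)))
    k,l,st,ce=cv2.connectedComponentsWithStats(g)
    lab=l[(X[:,1]+480).astype(int).clip(0,959),(X[:,0]-330).astype(int).clip(0,619)]
    print(n)
    for i in range(1,k):
        s=lab==i
        if s.sum()<60: continue
        x=X[s]; b=cv2.minAreaRect(x[:,:2].astype(np.float32))
        t=x[x[:,2]>80]
        print(s.sum(),np.round(b[0]),np.round(b[1]),round(b[2]),'zmax %.0f'%np.percentile(x[:,2],99.5),'col',C[s].mean(0).round(),'tab',len(t),t.mean(0).round() if len(t) else '')
    z2=im
S=np.load('/tmp/side.npz')['im']; s2=np.load('/tmp/scene.npz')['im']; w=np.load('/tmp/wrist.npz')['im']
a=cv2.resize(S[130:205,270:380],(400,273),interpolation=2);b=cv2.resize(s2[195:310,320:460],(400,328),interpolation=2)
o=np.zeros((600,800,3),np.uint8);o[:273,:400]=a;o[:328,400:]=b;o[340:590,:400]=cv2.resize(w,(400,250));o[340:590,400:]=cv2.resize(s2[160:230,220:332],(400,250))
save('crop1',o)
E
```

```text
scene
340 [ 405. -400.] [68. 61.] 29 zmax 65 col [70. 72. 75.] tab 0 
678 [ 531. -257.] [131. 135.] 79 zmax 35 col [126.  86.  65.] tab 0 
687 [ 758. -172.] [224.  90.] 13 zmax 30 col [206. 192. 158.] tab 0 
441 [740.  20.] [53. 52.] 73 zmax 69 col [204.  88.  63.] tab 0 
1278 [478.  90.] [105. 130.] 73 zmax 90 col [204. 207. 207.] tab 33 [546. 113.  87.]
841 [634. 216.] [90. 71.] 7 zmax 91 col [197. 201. 200.] tab 47 [667. 246.  87.]
1050 [426. 305.] [112.  88.] 21 zmax 90 col [193. 196. 196.] tab 37 [459. 352.  87.]
1393 [803. 301.] [126.  70.] 9 zmax 22 col [237. 224. 171.] tab 0 
side
734 [ 403. -404.] [61. 65.] 31 zmax 64 col [38. 38. 40.] tab 0 
1273 [ 519. -256.] [133. 156.] 79 zmax 34 col [73. 45. 32.] tab 0 
247 [ 341. -221.] [131.  29.] 86 zmax 34 col [145.  81.  94.] tab 0 
627 [ 753. -209.] [ 92. 223.] 82 zmax 29 col [146. 121.  93.] tab 0 
275 [736.  14.] [54. 53.] 24 zmax 67 col [136.  45.  25.] tab 0 
900 [473.  88.] [106. 130.] 71 zmax 88 col [123. 123. 122.] tab 13 [541. 108.  86.]
429 [631. 211.] [88. 73.] 5 zmax 88 col [107. 107. 106.] tab 15 [662. 240.  85.]
522 [424. 298.] [108.  91.] 22 zmax 86 col [109. 109. 108.] tab 10 [454. 346.  85.]
263 [800. 299.] [127.  78.] 9 zmax 21 col [192. 150. 102.] tab 0 
wrist
1480 [ 532. -198.] [142.  36.] 4 zmax 31 col [135.  87.  65.] tab 0 
1546 [ 715. -183.] [125.  47.] 4 zmax 27 col [194. 174. 147.] tab 0 
2125 [737.  19.] [52. 52.] 16 zmax 67 col [226.  90.  76.] tab 0 
11791 [479.  90.] [103. 130.] 71 zmax 89 col [211. 214. 216.] tab 251 [546. 111.  88.]
1959 [636. 189.] [83. 20.] 6 zmax 65 col [186. 190. 192.] tab 0
```

View pics/crop1.png

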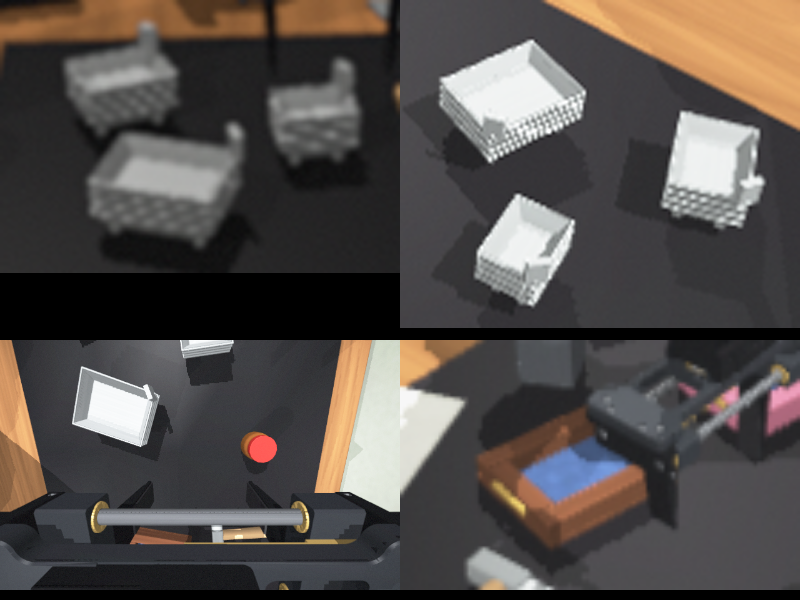

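Three stacks: scene (358,229), measured about 130x105 with its tab, is the large one. Scene (364,282), about 90x71, is the small one. Scene (430,254), about 112x88 including tab and noise, at world (426,302), fits the middle one (100x76), and the crop agrees. The dark brown case at (265,197) is the target. The pink and yellow ones are decoys. I'm moving the wrist camera close now.

>>> arm_command([
  [[0.1,-0.04,0,0,0,-0.016,1],[0.22,-0.09,0,0,0,-0.034,1],[0.34,-0.14,0,0,0,-0.052,1],[0.46,-0.19,0,0,0,-0.07,1],[0.58,-0.24,0,0,0,-0.088,1],[0.7,-0.29,0,0,0,-0.106,1],[0.82,-0.34,0,0,0,-0.124,1],[0.92,-0.38,0,0,0,-0.142,1],[1,-0.4,0,0,0,-0.158,1],[1,-0.4,0,0,0,-0.158,1]],
])

```text
t: 0.98
eef_pos: [564.4, 151.7, 404.7]
tcp_rot: [3.142, -0.0, 2.57]
ft_force: [0.0, 0.1, -0.7]
opening: 1.0
grip_force: 0.0
```

>>> arm_command([
  [[0.12,0.07,0.06,0,0,0,1],[0.24,0.14,0.12,0,0,0,1],[0.36,0.21,0.18,0,0,0,1],[0.48,0.28,0.22,0,0,0,1],[0.6,0.35,0.26,0,0,0,1],[0.6,0.35,0.26,0,0,0,1],[0.6,0.35,0.26,0,0,0,1]],
])

```text
t: 1.57
eef_pos: [518.3, 243.2, 365.4]
tcp_rot: [-3.141, -0.0, 2.562]
ft_force: [0.4, -0.3, 0.2]
opening: 1.0
grip_force: 0.0
```

```bash
python3 - <<'E'
from h import *
im,d,K,D,T=snap('wrist'); np.savez('/tmp/w1',im=im,d=d,K=K,D=D,T=T); save('w1',im)
print(state()['eef_pos'],state()['joints'].round(2))
P=cloud(d,K,D,T); x=P.reshape(-1,3); x=x[np.isfinite(x).all(1)]
x=x[(np.hypot(x[:,0]-426,x[:,1]-302)<100)&(x[:,2]>5)]
h,e=np.histogram(x[:,2],np.arange(5,110,3)); print(dict(zip(e[:-1].astype(int),h)))
r=x[(x[:,2]>55)&(x[:,2]<70)]; b=cv2.minAreaRect(r[:,:2].astype(np.float32)); print('rim',b)
t=x[x[:,2]>83]; b=cv2.minAreaRect(t[:,:2].astype(np.float32)); print('tab',b,t.mean(0),np.percentile(t[:,2],[50,95]))
E
```

```text
[518.71274837 242.74207202 365.75260169] [ 0.32  0.46  1.73 -0.    0.95 -0.67]
{np.int64(5): np.int64(0), np.int64(8): np.int64(0), np.int64(11): np.int64(0), np.int64(14): np.int64(0), np.int64(17): np.int64(0), np.int64(20): np.int64(0), np.int64(23): np.int64(0), np.int64(26): np.int64(0), np.int64(29): np.int64(0), np.int64(32): np.int64(0), np.int64(35): np.int64(0), np.int64(38): np.int64(0), np.int64(41): np.int64(57), np.int64(44): np.int64(4357), np.int64(47): np.int64(754), np.int64(50): np.int64(683), np.int64(53): np.int64(738), np.int64(56): np.int64(797), np.int64(59): np.int64(948), np.int64(62): np.int64(1863), np.int64(65): np.int64(34), np.int64(68): np.int64(25), np.int64(71): np.int64(14), np.int64(74): np.int64(19), np.int64(77): np.int64(27), np.int64(80): np.int64(13), np.int64(83): np.int64(28), np.int64(86): np.int64(139), np.int64(89): np.int64(147), np.int64(92): np.int64(0), np.int64(95): np.int64(0), np.int64(98): np.int64(0), np.int64(101): np.int64(0), np.int64(104): np.int64(0)}
rim ((426.4009704589844, 300.79296875), (106.94868469238281, 80.94190979003906), 20.920654296875)
tab ((487.3856201171875, 282.85064697265625), (78.73196411132812, 152.09793090820312), 2.2247514724731445) [493.29813451 254.47808953 285.8389927 ] [291.21055985 303.35656725]
```

View pics/w1.png

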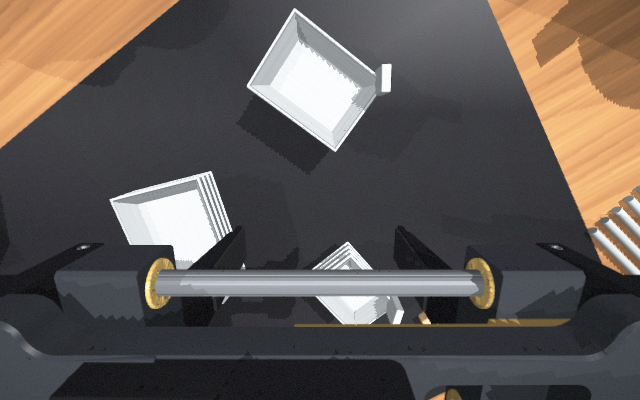

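The wrist view shows the middle stack centred near (320,80), with its tab at (386,78). The large stack is at (170,220) and the small one at (350,285).

```bash
python3 - <<'E'
from h import *
z=np.load('/tmp/w1.npz'); P=cloud(z['d'],z['K'],z['D'],z['T']); x=P.reshape(-1,3); x=x[np.isfinite(x).all(1)]
x=x[(np.hypot(x[:,0]-426,x[:,1]-302)<80)&(x[:,2]>5)]
r=x[(x[:,2]>61)&(x[:,2]<66)]; b=cv2.minAreaRect(r[:,:2].astype(np.float32)); print('rim',b)
t=x[(x[:,2]>84)&(x[:,2]<95)]; b2=cv2.minAreaRect(t[:,:2].astype(np.float32)); print('tab',b2,t.mean(0).round(1))
c=np.array(b[0]);v=t.mean(0)[:2]-c;print('tab off',np.hypot(*v),np.degrees(np.arctan2(v[1],v[0])))
for n in('side','scene'):
    z=np.load('/tmp/%s.npz'%n); P=cloud(z['d'],z['K'],z['D'],z['T']); x=P.reshape(-1,3); x=x[np.isfinite(x).all(1)]
    x=x[(np.hypot(x[:,0]-426,x[:,1]-302)<80)]
    r=x[(x[:,2]>58)&(x[:,2]<66)]; print(n,cv2.minAreaRect(r[:,:2].astype(np.float32)))
    t=x[(x[:,2]>84)&(x[:,2]<95)]; print(cv2.minAreaRect(t[:,:2].astype(np.float32)))
    # case: top surface
    x=P.reshape(-1,3);C=z['im'].reshape(-1,3).astype(int);m=np.isfinite(x).all(1)&(np.hypot(x[:,0]-520,x[:,1]+256)<110)&(x[:,2]<45);x=x[m];C=C[m]
    w=x[(x[:,2]>25)]; print('case',cv2.minAreaRect(w[:,:2].astype(np.float32)))
    bl=x[(C[:,2]>C[:,0]*1.3)&(C[:,2]>50)]; print('blue',len(bl),cv2.minAreaRect(bl[:,:2].astype(np.float32)),np.median(bl[:,2]))
E
```

```text
rim ((425.27154541015625, 300.33642578125), (104.5127182006836, 80.89559173583984), 20.920656204223633)
tab ((456.2690124511719, 349.14208984375), (8.268455505371094, 21.45616340637207), 58.54920196533203) [456.  348.8  88.7]
tab off 57.40434717384935 57.622505016004666
side ((421.69085693359375, 299.0679931640625), (104.15825653076172, 86.70531463623047), 21.4666690826416)
((455.17822265625, 346.264892578125), (9.580939292907715, 21.448726654052734), 35.9856071472168)
case ((518.8741455078125, -255.99937438964844), (132.69784545898438, 155.04855346679688), 79.47055053710938)
blue 436 ((517.3237915039062, -258.99725341796875), (83.84703063964844, 104.22132873535156), 80.00557708740234) 8.662126413448505
scene ((425.309326171875, 304.5315246582031), (111.35324096679688, 87.65619659423828), 21.06291389465332)
((457.8213806152344, 351.5529479980469), (9.404424667358398, 24.175275802612305), 60.27735900878906)
case ((531.4359741210938, -257.129638671875), (130.926025390625, 134.5940704345703), 78.1995849609375)
blue 270 ((510.0277099609375, -264.6127624511719), (62.51634979248047, 91.343505859375), 79.26993560791016) 9.043082930887294
```

>>> arm_command([
  [[0.14,0.07,0.05,0,0,-0.001,1],[0.29,0.14,0.12,0,0,-0.002,1],[0.44,0.22,0.2,0,0,-0.003,1],[0.59,0.3,0.28,0,0,-0.004,1],[0.7,0.35,0.34,0,0,-0.004,1],[0.737,0.367,0.4,0,0,-0.004,1],[0.737,0.367,0.433,0,0,-0.004,1],[0.737,0.367,0.433,0,0,-0.004,1],[0.737,0.367,0.433,0,0,-0.004,1]],
])

```text
t: 2.37
eef_pos: [456.7, 348.6, 300.9]
tcp_rot: [-3.142, 0.0, 2.587]
ft_force: [-0.0, -0.6, 0.3]
opening: 1.002
grip_force: 0.0
```

```bash
python3 - <<'E'
from h import *
im,d,K,D,T=snap('wrist'); np.savez('/tmp/w2',im=im,d=d,K=K,D=D,T=T); save('w2',im)
s=state();p=s['eef_pos'];rot=R.from_euler('xyz',s['tcp_rot']).as_matrix();print(p,s['tcp_rot'],s['joints'].round(2))
P=cloud(d,K,D,T); x=P.reshape(-1,3); x=x[np.isfinite(x).all(1)]
x=x[(np.hypot(x[:,0]-456,x[:,1]-349)<25)]
t=x[(x[:,2]>84)&(x[:,2]<95)]; b2=cv2.minAreaRect(t[:,:2].astype(np.float32)); print('tab',b2,t.mean(0).round(1),np.percentile(t[:,2],[50,90]))
v=np.array([*b2[0],86.])-p; print('in tool',(rot.T@v).round(1))
E
```

```text
[456.75004609 348.67705475 301.22071851] [3.14106777e+00 4.88441029e-04 2.58699452e+00] [ 0.54  0.54  1.79 -0.    0.81 -0.48]
tab ((455.5005187988281, 349.6941223144531), (7.917322635650635, 21.756460189819336), 57.992515563964844) [454.8 350.   88.9] [89.03309751 89.88324444]
in tool [1.700e+00 1.000e-01 2.152e+02]
```

View pics/w2.png

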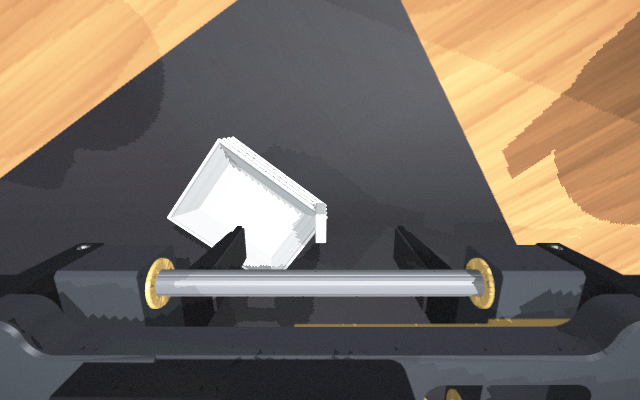

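The tab, at (320,222), sits midway between the fingers. Descending and closing.

>>> arm_command([
  [[0.01,0,0.07,0,0,0,1],[0.01,0,0.15,0,0,0,1],[0.01,0,0.22,0,0,0,1],[0.01,0,0.27,0,0,0,1],[0.01,0,0.29,0,0,0,1],[0.01,0,0.29,0,0,0,1],[0.01,0,0.29,0,0,0,1]],
])

```text
t: 3.0
eef_pos: [454.7, 350.5, 257.3]
tcp_rot: [-3.142, 0.0, 2.589]
ft_force: [0.3, 0.3, -0.8]
opening: 0.997
grip_force: 0.0
```

>>> arm_command([
  [[0,0,0,0,0,0,0.3],[0,0,0,0,0,0,-0.2],[0,0,0,0,0,0,-0.5],[0,0,0,0,0,0,-0.7],[0,0,0,0,0,0,-0.9],[0,0,0,0,0,0,-1],[0,0,0,0,0,0,-1],[0,0,0,0,0,0,-1],[0,0,0,0,0,0,-1],[0,0,0,0,0,0,-1]],
])

```text
t: 3.83
eef_pos: [454.5, 350.5, 257.3]
tcp_rot: [3.142, 0.0, 2.589]
ft_force: [-0.2, 0.0, -0.7]
opening: 0.352
grip_force: 0.0
```

```bash
python3 - <<'E'
from h import *
s=state();p=s['eef_pos'];print(p,s['tcp_rot'],s['opening'],s['grip_force'],s['ft_force'],s['moment'])
# arc rows: heel in tool frame: -y by 99 mm, z = 171 + (86-34.5)
zt=p[2]-34.5
heel=np.array([0,-99.,zt])
for sg in(1,-1):
  for th in (.03,.06,.1,.15,.2,.25,.3,.35,.4):
    Rx=R.from_rotvec([sg*th,0,0]).as_matrix(); sh=heel-Rx@heel
    print(sg,th,(sh/150).round(3),round(sg*th/2/np.pi,4), 'tab up mm',-(sh+Rx@[0,0,171]-[0,0,171])[2].round(1))
E
```

```text
[454.54927781 350.46217463 257.26701266] [3.14158023e+00 8.93074293e-05 2.58865469e+00] 0.3516893464746668 0.0 [-0.22510607  0.02475401 -0.72313484] [ 0.09080677 -0.07296979  0.0475254 ]
1 0.03 [0.    0.044 0.02 ] 0.0048 tab up mm -3.0
1 0.06 [0.    0.088 0.042] 0.0095 tab up mm -6.0
1 0.1 [0.    0.145 0.073] 0.0159 tab up mm -10.1
1 0.15 [0.    0.215 0.115] 0.0239 tab up mm -15.4
1 0.2 [0.    0.282 0.161] 0.0318 tab up mm -20.7
1 0.25 [0.    0.347 0.209] 0.0398 tab up mm -26.1
1 0.3 [0.    0.409 0.261] 0.0477 tab up mm -31.6
1 0.35 [0.    0.469 0.316] 0.0557 tab up mm -37.1
1 0.4 [0.    0.526 0.374] 0.0637 tab up mm -42.6
-1 0.03 [ 0.    -0.045 -0.019] -0.0048 tab up mm 2.9
-1 0.06 [ 0.    -0.09  -0.037] -0.0095 tab up mm 5.8
-1 0.1 [ 0.    -0.152 -0.058] -0.0159 tab up mm 9.6
-1 0.15 [ 0.    -0.229 -0.082] -0.0239 tab up mm 14.2
-1 0.2 [ 0.    -0.308 -0.102] -0.0318 tab up mm 18.6
-1 0.25 [ 0.    -0.388 -0.117] -0.0398 tab up mm 22.9
-1 0.3 [ 0.    -0.468 -0.129] -0.0477 tab up mm 26.9
-1 0.35 [ 0.    -0.549 -0.136] -0.0557 tab up mm 30.8
-1 0.4 [ 0.   -0.63 -0.14] -0.0637 tab up mm 34.5
```

>>> arm_command([
  [[0,0,0,0,0,0,-1],[0,0,0,0,0,0,-1],[0,0,0,0,0,0,-1],[0,0,0,0,0,0,-1],[0,0,0,0,0,0,-1],[0,0,0,0,0,0,-1],[0,0,0,0,0,0,-1],[0,0,0,0,0,0,-1],[0,0,0,0,0,0,-1],[0,0,0,0,0,0,-1]],
])

```text
t: 4.67
eef_pos: [454.6, 350.5, 257.3]
tcp_rot: [3.141, 0.0, 2.589]
ft_force: [0.8, 1.7, -0.2]
opening: 0.081
grip_force: 30.0
```

Gripped (opening 7.7 mm, 30 N). Now the peel along the arc about the heel.

>>> arm_command([
  [[0,-0.015,-0.006,-0.0016,0,0,-1],[0,-0.045,-0.019,-0.0048,0,0,-1],[0,-0.068,-0.028,-0.0072,0,0,-1],[0,-0.09,-0.037,-0.0095,0,0,-1],[0,-0.121,-0.048,-0.0127,0,0,-1],[0,-0.152,-0.058,-0.0159,0,0,-1],[0,-0.19,-0.07,-0.0199,0,0,-1],[0,-0.229,-0.082,-0.0239,0,0,-1],[0,-0.229,-0.082,-0.0239,0,0,-1],[0,-0.229,-0.082,-0.0239,0,0,-1]],
])

```text
t: 5.5
eef_pos: [436.5, 321.0, 269.9]
tcp_rot: [2.991, 0.0, 2.588]
ft_force: [0.3, 0.2, -0.2]
opening: 0.081
grip_force: 30.0
```

```bash
python3 - <<'E'
from h import *
s=state();print(s['eef_pos'],s['tcp_rot'],s['opening'],s['grip_force'],s['ft_force'],s['moment'])
a,_,_,_,_=snap('side');b,_,_,_,_=snap('scene')
o=np.zeros((320,800,3),np.uint8);o[:,:400]=cv2.resize(a[120:200,260:360],(400,320),interpolation=2);o[:,400:]=cv2.resize(b[205:295,375:488],(400,320),interpolation=2);save('peel',o)
# continue arc from theta0=.15 in the tilted tool frame
zt=257.3-34.5;heel=np.array([0,-99.,zt])
def pose(th):
    Rx=R.from_rotvec([-th,0,0]).as_matrix();T=np.eye(4);T[:3,:3]=Rx;T[:3,3]=heel-Rx@heel;return T
for th in(.18,.2,.225,.25,.275,.3,.325,.35,.38):
    A=np.linalg.inv(pose(.15))@pose(th);print(th,(A[:3,3]/150).round(3),-(th-.15)/2/np.pi)
E
```

```text
[436.47719247 321.01336173 269.92230599] [2.99098197e+00 2.70375305e-04 2.58807553e+00] 0.080826042521625 30.00017613172531 [ 0.28680508  0.20456356 -0.20098616] [ 0.3017058  -0.03892353 -0.04603871]
0.18 [ 0.    -0.045 -0.019] -0.00477464829275686
0.2 [ 0.    -0.075 -0.031] -0.00795774715459477
0.225 [ 0.    -0.113 -0.045] -0.011936620731892153
0.25 [ 0.    -0.152 -0.058] -0.015915494309189534
0.275 [ 0.    -0.19  -0.071] -0.01989436788648692
0.3 [ 0.    -0.229 -0.082] -0.0238732414637843
0.325 [ 0.    -0.269 -0.092] -0.027852115041081687
0.35 [ 0.    -0.308 -0.102] -0.03183098861837907
0.38 [ 0.    -0.356 -0.111] -0.03660563691113593
```

View pics/peel.png

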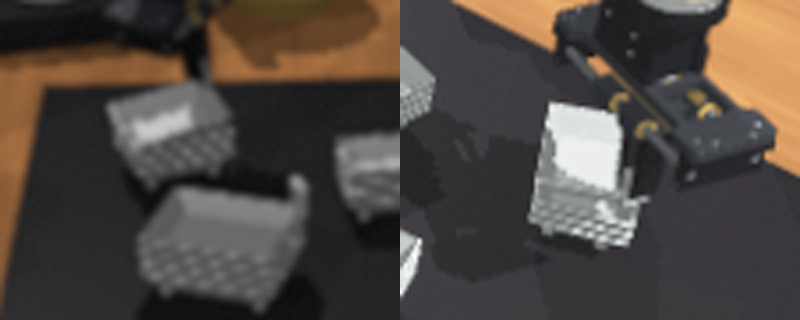

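The crop shows the stack feet still on the mat (scene crop (560,238) and (600,243)) and the top tray tilting. Continuing to 0.38 rad.

>>> arm_command([
  [[0,-0.02,-0.009,-0.0022,0,0,-1],[0,-0.045,-0.019,-0.0048,0,0,-1],[0,-0.075,-0.031,-0.008,0,0,-1],[0,-0.113,-0.045,-0.0119,0,0,-1],[0,-0.152,-0.058,-0.0159,0,0,-1],[0,-0.19,-0.071,-0.0199,0,0,-1],[0,-0.229,-0.082,-0.0239,0,0,-1],[0,-0.269,-0.092,-0.0279,0,0,-1],[0,-0.308,-0.102,-0.0318,0,0,-1],[0,-0.356,-0.111,-0.0366,0,0,-1]],
])

```text
t: 6.43
eef_pos: [407.6, 274.1, 278.6]
tcp_rot: [2.759, 0.002, 2.589]
ft_force: [2.3, 1.1, 6.0]
opening: 0.082
grip_force: 30.1
```

```bash
python3 - <<'E'
from h import *
s=state();print(s['eef_pos'],s['tcp_rot'],s['opening'],s['grip_force'],s['ft_force'],s['moment'])
b,d,K,D,T=snap('scene');a,d2,K2,D2,T2=snap('side')
P=cloud(d,K,D,T).reshape(-1,3);x=P[np.isfinite(P).all(1)];x=x[np.hypot(x[:,0]-426,x[:,1]-302)<75]
z=np.load('/tmp/scene.npz');Q=cloud(z['d'],z['K'],z['D'],z['T']).reshape(-1,3);y=Q[np.isfinite(Q).all(1)];y=y[np.hypot(y[:,0]-426,y[:,1]-302)<75]
for q in(y,x):
    m=q[(q[:,2]>15)&(q[:,2]<34)];print(len(m),m.mean(0).round(1),m.min(0).round(1),m.max(0).round(1))
o=np.zeros((320,800,3),np.uint8);o[:,:400]=cv2.resize(a[120:200,260:360],(400,320),interpolation=2);o[:,400:]=cv2.resize(b[205:295,375:488],(400,320),interpolation=2);save('peel2',o)
E
```

```text
[407.59710579 274.07659485 278.59649498] [2.75891999e+00 1.79009255e-03 2.58878245e+00] 0.08206186500351463 30.115330517292023 [2.34756159 1.13827502 6.01949196] [-0.1542783  -0.01353921  0.07702754]
97 [465.6 312.8  27. ] [405.1 250.1  16.1] [487.4 354.   34. ]
88 [467.  310.6  28.1] [444.2 274.3  15.4] [485.9 348.6  33.9]
```

View pics/peel2.png

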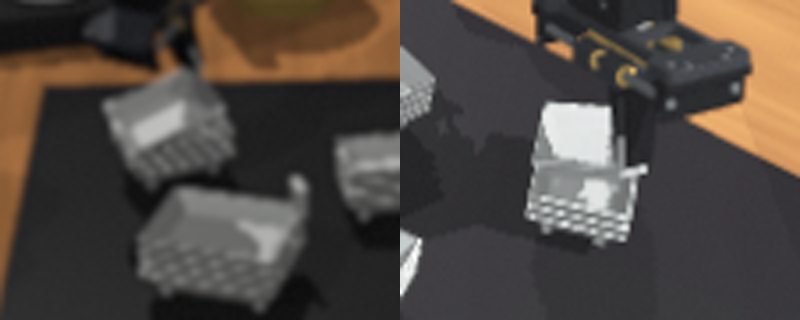

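The tray has tilted open (gap visible in the scene crop at (590,170)) and the stack has not moved. A small 12 mm lift to check the release.

>>> arm_command([
  [[0,0.005,-0.012,0,0,0,-1],[0,0.01,-0.025,0,0,0,-1],[0,0.02,-0.05,0,0,0,-1],[0,0.03,-0.075,0,0,0,-1],[0,0.03,-0.075,0,0,0,-1],[0,0.03,-0.075,0,0,0,-1],[0,0.03,-0.075,0,0,0,-1]],
])

```text
t: 7.12
eef_pos: [407.3, 274.1, 290.1]
tcp_rot: [2.762, -0.0, 2.589]
ft_force: [-0.9, 0.2, -1.7]
opening: 0.082
grip_force: 30.0
```

```bash
python3 - <<'E'
from h import *
s=state();print(s['eef_pos'],s['tcp_rot'],s['opening'],s['grip_force'],s['ft_force'],s['moment'])
b,d,K,D,T=snap('scene')
z=np.load('/tmp/scene.npz')
# compare lower part of stack between pictures: phase correlation on feet region
A=z['im'][255:275,408:448].mean(-1).astype(np.float32);B=b[255:275,408:448].mean(-1).astype(np.float32)
print(cv2.phaseCorrelate(A,B), abs(A-B).mean())
E
```

```text
[407.32239856 274.14048991 290.06091143] [ 2.76177889e+00 -1.73383316e-04  2.58880348e+00] 0.08220868730285258 29.99976485967636 [-0.85714554  0.20224805 -1.6846381 ] [-0.14766762  0.05802245  0.06339525]
((-1.437777697670576, 0.17409208973035284), 0.6760538345575333) 31.37375
```

The force is only −1.7 N, about the tray's own weight, so it is free. Lifting on.

>>> arm_command([
  [[0,0.02,-0.05,0,0,0,-1],[0,0.05,-0.124,0,0,0,-1],[0,0.09,-0.223,0,0,0,-1],[0,0.13,-0.322,0,0,0,-1],[0,0.17,-0.42,0,0,0,-1],[0,0.21,-0.52,0,0,0,-1],[0,0.25,-0.62,0,0,0,-1],[0,0.28,-0.7,0,0,0,-1],[0,0.297,-0.743,0,0,0,-1],[0,0.297,-0.743,0,0,0,-1]],
])

```text
t: 8.0
eef_pos: [407.4, 274.2, 411.2]
tcp_rot: [2.76, 0.001, 2.589]
ft_force: [0.4, 0.7, -1.4]
opening: 0.082
grip_force: 30.0
```

```bash
python3 - <<'E'
from h import *
s=state();print(s['eef_pos'],s['tcp_rot'],s['ft_force'],s['opening'],s['joints'].round(2))
b,d,K,D,T=snap('scene');a,d2,K2,D2,T2=snap('side')
P=cloud(d,K,D,T).reshape(-1,3);x=P[np.isfinite(P).all(1)];x=x[np.hypot(x[:,0]-426,x[:,1]-302)<75]
r=x[(x[:,2]>20)&(x[:,2]<57)];print('stack left',len(r),cv2.minAreaRect(r[:,:2].astype(np.float32)),np.percentile(x[x[:,2]<80][:,2],99))
o=np.zeros((320,800,3),np.uint8);o[:,:400]=cv2.resize(a[60:220,230:430],(400,320));o[:,400:]=cv2.resize(b[105:295,310:548],(400,320));save('lift',o)
E
```

```text
[407.44618365 274.21839149 411.21334987] [2.75979139e+00 1.10039878e-03 2.58872579e+00] [ 0.36484681  0.69964661 -1.42383136] 0.08180805282379526 [ 0.42  0.26  1.94  0.35  0.65 -0.84]
stack left 902 ((427.00042724609375, 299.0247802734375), (109.1875228881836, 78.98465728759766), 18.812883377075195) 54.328222861137434
```

View pics/lift.png

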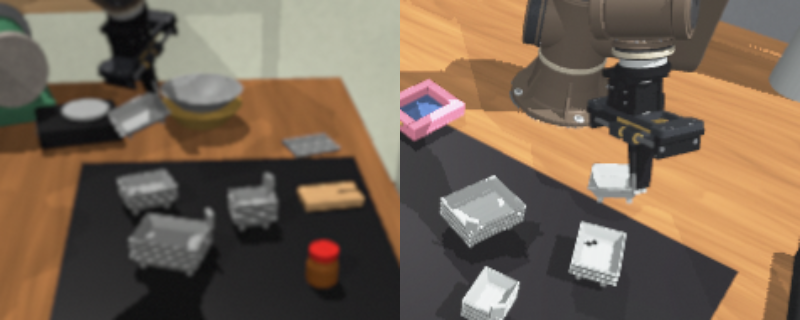

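The remaining stack (crop (600,250)) is in place at (427,299), and the tray hangs from the gripper at (612,180). Levelling the tray.

>>> arm_command([
  [[0,0,0,0.005,0,0,-1],[0,0,0,0.014,0,0,-1],[0,0,0,0.024,0,0,-1],[0,0,0,0.034,0,0,-1],[0,0,0,0.044,0,0,-1],[0,0,0,0.053,0,0,-1],[0,0,0,0.059,0,0,-1],[0,0,0,0.0607,0,0,-1],[0,0,0,0.0607,0,0,-1]],
])

```text
t: 8.85
eef_pos: [407.5, 274.4, 409.3]
tcp_rot: [-3.14, -0.001, 2.589]
ft_force: [0.4, 0.2, -1.4]
opening: 0.084
grip_force: 30.0
```

```bash
python3 - <<'E'
from h import *
s=state();print(s['eef_pos'],s['tcp_rot'],s['ft_force'],s['opening'],s['joints'].round(2))
rot=R.from_euler('xyz',s['tcp_rot']).as_matrix()
v=np.array([571,-230.5,s['eef_pos'][2]])-s['eef_pos'];print((rot.T@v).round(1))
E
```

```text
[407.5041114  274.35027105 409.28051486] [-3.13958537e+00 -1.01386676e-03  2.58904614e+00] [ 0.42492947  0.20112762 -1.43059572] 0.08353127408291093 [ 0.46  0.3   1.87 -0.    0.98 -0.56]
[-4.041e+02 -3.439e+02  3.000e-01]
```

>>> arm_command([
  [[-0.04,-0.034,0,0,0,0,-1],[-0.12,-0.102,0,0,0,0,-1],[-0.22,-0.187,0,0,0,0,-1],[-0.33,-0.28,0,0,0,0,-1],[-0.45,-0.383,0,0,0,0,-1],[-0.57,-0.485,0,0,0,0,-1],[-0.69,-0.587,0,0,0,0,-1],[-0.79,-0.672,0,0,0,0,-1],[-0.86,-0.732,0,0,0,0,-1],[-0.9,-0.765,0,0,0,0,-1]],
])

```text
t: 9.68
eef_pos: [462.4, 103.8, 410.2]
tcp_rot: [-3.141, 0.0, 2.587]
ft_force: [0.0, 0.8, -1.7]
opening: 0.088
grip_force: 30.0
```

>>> arm_command([
  [[-0.05,-0.043,0,0,0,0.004,-1],[-0.13,-0.111,0,0,0,0.012,-1],[-0.23,-0.196,0,0,0,0.02,-1],[-0.34,-0.289,0,0,0,0.03,-1],[-0.45,-0.383,0,0,0,0.042,-1],[-0.57,-0.485,0,0,0,0.054,-1],[-0.68,-0.578,0,0,0,0.066,-1],[-0.79,-0.672,0,0,0,0.076,-1],[-0.86,-0.732,0,0,0,0.083,-1],[-0.9,-0.765,0,0,0,0.087,-1]],
])

```text
t: 10.52
eef_pos: [517.0, -64.2, 410.3]
tcp_rot: [-3.141, 0.001, 2.038]
ft_force: [0.3, 0.1, -1.2]
opening: 0.082
grip_force: 30.0
```

```bash
python3 - <<'E'
from h import *
s=state();print(s['eef_pos'],s['tcp_rot'],s['ft_force'],s['opening'],s['joints'].round(2))
rot=R.from_euler('xyz',s['tcp_rot']).as_matrix()
v=np.array([571,-230.5,s['eef_pos'][2]])-s['eef_pos'];print((rot.T@v).round(1))
E
```

```text
[517.03099768 -64.17197416 410.31345763] [-3.14079513e+00  6.42550481e-04  2.03817460e+00] [ 0.26133704  0.14129098 -1.19682593] 0.08215074144509148 [-0.25  0.34  1.8  -0.    1.   -0.72]
[-1.728e+02 -2.680e+01  1.000e-01]
```

>>> arm_command([
  [[-0.04,-0.007,0,0,0,0,-1],[-0.12,-0.022,0,0,0,0,-1],[-0.22,-0.04,0,0,0,0,-1],[-0.34,-0.062,0,0,0,0,-1],[-0.47,-0.086,0,0,0,0,-1],[-0.6,-0.11,0,0,0,0,-1],[-0.73,-0.134,0,0,0,0,-1],[-0.85,-0.156,0,0,0,0,-1],[-0.94,-0.172,0,0,0,0,-1],[-1,-0.18,0,0,0,0,-1]],
])

```text
t: 11.35
eef_pos: [561.1, -210.4, 410.5]
tcp_rot: [-3.141, 0.001, 2.042]
ft_force: [0.6, 0.2, -1.8]
opening: 0.084
grip_force: 30.0
```

>>> arm_command([
  [[-0.03,0,0.02,0,0,0,-1],[-0.07,0,0.06,0,0,0,-1],[-0.11,0,0.12,0,0,0,-1],[-0.14,0,0.18,0,0,0,-1],[-0.152,0,0.24,0,0,0,-1],[-0.152,0,0.3,0,0,0,-1],[-0.152,0,0.34,0,0,0,-1],[-0.152,0,0.37,0,0,0,-1],[-0.152,0,0.38,0,0,0,-1],[-0.152,0,0.38,0,0,0,-1]],
])

```text
t: 12.18
eef_pos: [571.1, -229.0, 353.4]
tcp_rot: [-3.14, 0.0, 2.042]
ft_force: [-0.5, -0.0, -0.9]
opening: 0.085
grip_force: 30.0
```

```bash
python3 - <<'E'
from h import *
s=state();print(s['eef_pos'],s['tcp_rot'],s['ft_force'],s['opening'],s['t'])
o=np.zeros((600,800,3),np.uint8);B={'side':(slice(180,280),slice(270,410)),'scene':(slice(120,230),slice(200,354))}
for i,n in enumerate(('side','scene','wrist')):
    im,d,K,D,T=snap(n);P=cloud(d,K,D,T);x=P.reshape(-1,3);C=im.reshape(-1,3).astype(int);m=np.isfinite(x).all(1)&(np.hypot(x[:,0]-519,x[:,1]+257)<95);x=x[m];C=C[m]
    g=(C.max(1)-C.min(1)<25)&(C.mean(1)>60)&(x[:,2]>120)&(x[:,2]<168)
    t=x[g]
    if len(t)>50:
        print(n,len(t),cv2.minAreaRect(t[:,:2].astype(np.float32)),np.percentile(t[:,2],[1,50,99]).round(1))
        h=t[t[:,2]>154];
        if len(h)>10:
            A=np.c_[h[:,:2],np.ones(len(h))];print('  rim',len(h),cv2.minAreaRect(h[:,:2].astype(np.float32)))
        f=t[(t[:,2]>134)&(t[:,2]<150)&(np.hypot(t[:,0]-519,t[:,1]+257)<25)]
        if len(f)>20:
            A=np.c_[f[:,:2],np.ones(len(f))];print('  floor plane',np.linalg.lstsq(A,f[:,2],rcond=None)[0],f[:,2].mean())
    cs=x[(x[:,2]>24)&(x[:,2]<38)];print('  case',cv2.minAreaRect(cs[:,:2].astype(np.float32)) if len(cs) else '')
    if n in B: o[:300 if 0 else 300,i*400:i*400+400]=cv2.resize(im[B[n]],(400,300),interpolation=2)
    else: o[310:560,:400]=cv2.resize(im,(400,250))
save('over',o)
E
```

```text
[ 571.05513372 -228.99974294  353.3777108 ] [-3.14036724e+00  3.55282839e-04  2.04225476e+00] [-0.46428204 -0.02770924 -0.90657562] 0.084545853122193 12.1833
side 757 ((518.6240844726562, -257.0740966796875), (83.67942810058594, 107.7278060913086), 77.06422424316406) [136.  148.9 163.1]
  rim 255 ((518.6240844726562, -257.0740966796875), (83.67942810058594, 107.7278060913086), 77.06422424316406)
  floor plane [9.15074814e-04 4.46562864e-03 1.43458121e+02] 142.80170325469277
  case ((519.0238037109375, -256.546875), (130.7974853515625, 155.83013916015625), 78.71292877197266)
scene 287 ((522.1553955078125, -252.25662231445312), (78.38941192626953, 108.4555892944336), 85.45584106445312) [134.9 148.8 163. ]
  rim 98 ((522.1553955078125, -252.25662231445312), (78.38941192626953, 108.4555892944336), 85.45584106445312)
  floor plane [ 5.41613085e-02 -3.36703509e-02  1.07730638e+02] 143.90462355884367
  case ((520.60302734375, -254.8266143798828), (131.16786193847656, 159.4288787841797), 77.43157196044922)
wrist 11649 ((515.879638671875, -254.8447265625), (80.99868774414062, 100.88142395019531), 83.99652099609375) [141.2 144.7 161.2]
  rim 3608 ((515.879638671875, -254.8447265625), (80.99868774414062, 100.88142395019531), 83.99652099609375)
  floor plane [ 1.16698204e-03 -2.19016954e-03  1.41377028e+02] 142.5354549437648
  case ((526.8968505859375, -228.45877075195312), (67.54240417480469, 154.83786010742188), 79.04954528808594)
```

View pics/over.png

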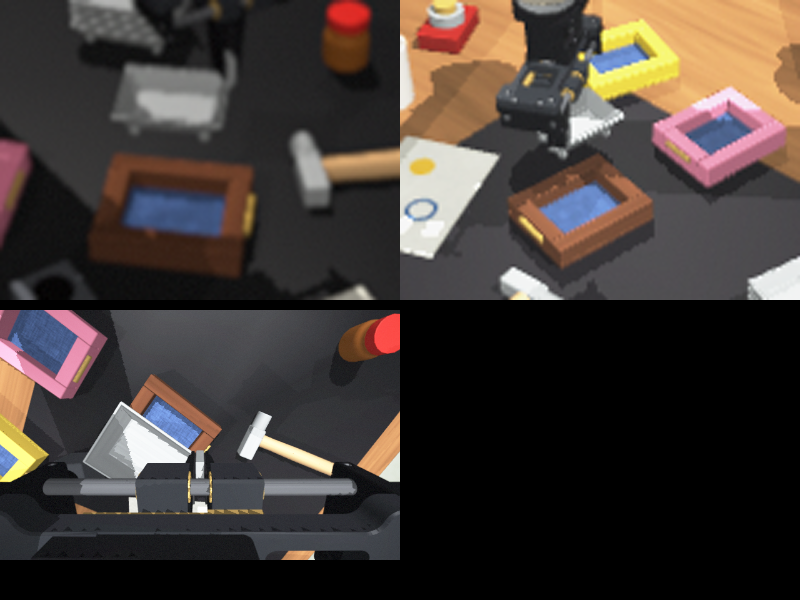

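The tray is level over the dark case at z≈131 mm, centred within about 4 mm. In the wrist picture its far edge ((122,403)→(192,450)) looks a few degrees off the case edge, so I'm checking the yaw numerically.

```bash
python3 - <<'E'
from h import *
im,d,K,D,T=snap('wrist');P=cloud(d,K,D,T);x=P.reshape(-1,3);x=x[np.isfinite(x).all(1)]
x=x[np.hypot(x[:,0]-519,x[:,1]+257)<95]
def fit(q,a0,w):  # outer far long edge (+y side): upper envelope in rotated frame
    a=a0
    for _ in range(4):
        u=np.array([np.cos(a),np.sin(a)]);n=np.array([-u[1],u[0]]);c=q[:,:2]-[519,-257];s=c@u;v=c@n
        pts=[]
        for lo in np.arange(-w,w,4):
            k=(s>=lo)&(s<lo+4)
            if k.sum()>3: i=np.argmax(np.where(k,v,-1e9));pts.append((s[i],v[i]))
        pts=np.array(pts);md=np.median(pts[:,1]);pts=pts[abs(pts[:,1]-md)<6];m=np.polyfit(*pts.T,1);a+=np.arctan(m[0])
    return np.degrees(a),m[1],len(pts)
print('tray',fit(x[(x[:,2]>157)&(x[:,2]<163)],-.17,44)); print('case',fit(x[(x[:,2]>25)&(x[:,2]<34)],-.17,60))
im,d,K,D,T=snap('scene');P=cloud(d,K,D,T).reshape(-1,3);x=P[np.isfinite(P).all(1)];x=x[np.hypot(x[:,0]-426,x[:,1]-302)<75]
r=x[(x[:,2]>42)&(x[:,2]<57)];print('stack left',cv2.minAreaRect(r[:,:2].astype(np.float32)))
E
```

```text
tray (np.float64(-9.60177637160959), np.float64(39.100003202051525), 21)
case (np.float64(-11.082878396877987), np.float64(63.122241413015004), 30)
stack left ((426.6273498535156, 298.84356689453125), (109.20892333984375, 78.67076110839844), 19.022010803222656)
```

Yaw differs by 1.5° (tray −9.6°, case −11.1°). The rest of the stack is in place and the tray is held still, so I'm handing in.

```bash
python3 - <<'E'
from h import *
s=state();print(s['qvel'].round(3),s['grip_force'],s['t'])
print(job_done())
E
```

```text
[-0.    -0.     0.     0.002  0.001  0.   ] 30.000311136245728 12.4333
the job is handed in; nothing more can be done
None
```

The top tray of the middle stack was peeled off by its tab and is held level about 10 cm above the dark case, centred within about 4 mm and aligned within about 1.5° of the recess. The rest of its stack stayed in place. The job was handed in at about 12.4 s, and no verdict was returned.

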